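Put three reagent bottles back on their own drip trays

ROBOT

A 6-joint arm with a two-finger parallel gripper is mounted at the origin on a cart in front of the work surface, level with it; the furniture and walls round the work are solid. World frame = base frame: x ahead of the robot, y to its left, z up, the work surface at z = 0. Lengths are in m, angles in rad, forces in N, time in s.
With the tool pointing down it reaches from about 0.225 to 0.875 m from the base axis. Payload 3.4 kg.
Tool frame: the origin (TCP) lies midway between the tips of the shut fingers; the grasp point (between the pads) lies 19 mm behind it (env.pinch_z is the distance from the TCP to the grasp point, in m); x points along the fingers, z is the direction in which the jaws open and shut, and the axes are right-handed (so a half turn about x gives the same grasp; the last joint's range is limited). The gripper opens to 85 mm and grips with 20 to 120 N. Pads are 22 mm wide; open, the fingers measure 114 mm over their backs; the gripper's body (76 mm by 85 mm) begins 54 mm behind the grasp point. The pads swing forward as they close: fully open they stand 13 mm farther back than shut.
Start: joints at [-1.283, 0.276, 1.505, -0, 1.361, -0.121], TCP at [0.229, -0.528, 0.231] pointing down, gripper open.
Joint ranges: [-2.89, 2.89], [-0.75, 2.08], [0.22, 2.7], [-1.18, 4.32], [0.11, 2.71], [-2.7, 2.7]. Speed limits (rad/s): [2.57, 2.57, 3.14, 3.14, 3.14, 3.14].

INTERFACE

Orientations are given as a unit quaternion [w, x, y, z].
In Python, from rig import env, optics gives the robot as it stands. The module is installed in compiled form; this text tells all that it offers.
- The arm moves only by the shell command python3 -m pendant 'ROWS' [OPENING] [FORCE]. ROWS is JSON, a list of rows, each an object of numbers: "x", "y", "z": the shift along the tool's x, y, z in mm; "roll": the turn about the tool's x in degrees. In form: [{"x": .., "y": .., "z": .., "roll": ..}, ...]. A call has 1 to 5 rows; each row shifts and turns the commanded pose from where the row before left it, along the tool's axes as they then stand; what a row does not reach is not made up. A row lasts 1/12 s, in which the tool goes at most 41.7 mm and 7.16 degrees, less where a joint would pass 70% of its speed; a pose out of reach is approached as far as the arm can. A call is refused whole if a number of a shift passes 41.7 or a number of a turn 7.16, either way. A call with a gripper value outside its range is refused whole. OPENING is the finger opening in mm, from 0 to 85.4, set as the call begins (- or left out, the last holds). The fingers move at their own pace and stop on an object; FORCE is the grip in N (left out, the last holds). Time passes only in rows, so rows that do not move let the fingers close. It gives the time, the measured TCP pose, the force and the opening at its end, in the units of the state.
- env.observe(): the state, without advancing time (a new reading comes with each control period).
- optics.snapshot(name): name is "scene" or "top"; returns (picture, depth): 480x640x3 uint8, blue, green, red; 480x640 float32, m along the optical axis (not along the pixel's ray), 0 where there is no reading.
- optics.camera_params(name): a dict with "fx", "fy", "cx", "cy" (pixels), "R" (3x3) and "t" (3): a world point X has camera coordinates R X + t. Camera axes: x right, y down, z forward; pixel columns grow to the right and rows downward; lengths in m; the calibration is good to about 2 mm. A picture is of the moment at which its call begins. camera_params takes no time and is no camera call.
- env.hand_in(): hands the job in, once; it reports no verdict.
The state is a dict: "clock": time; "q": joint angles; "joint_vel": joint speeds; "joint_torque": joint torques, N m; "tool_pos": TCP position; "tcp_rot": TCP orientation; "wrist_force": force on the tool from outside, world axes, zero at the start; "ft_torque": the same for the moment, N m; "opening": opening from 0.0 (shut) to 1.0 (fully open).
Only numpy, scipy, OpenCV 4.12 (cv2) and the standard library are available. Lean on these libraries where they do the work, as an engineer would, in place of code of your own. Each camera call takes 0.05 s, during which the arm holds its last target. There are 200 camera calls.

TASK

The three reagent bottles each stand on the wrong steel drip tray. Rearrange them so that the large brown bottle stands upright in the middle of the square tray, the medium white bottle in the middle of the round tray and the small white bottle in the middle of the oblong tray, using the bare rubber mat (or another free spot) to park a bottle on the way. Only one bottle may ever be on a tray; set them down without dropping or tipping them over, and leave the cold block, the timer and the rod comb among them where they are.

Things in the scene. Friction and masses are not known exactly. Their poses are not given: they have to be found in the camera images.
- large_bottle: Large brown bottle with a black cap, 115 mm high: round body 56 mm in diameter up to about 75 mm, then sloping shoulders to a cap 32 mm in diameter; for grasping it behaves as a plain 56 mm cylinder up to 111 mm. 0.13 to 0.26 kg. At the start on the round tray. Stands upright. Origin at the centre of its underside, z up along the bottle.
- medium_bottle: Medium white bottle, 98 mm high: round body 48 mm in diameter up to about 65 mm, then shoulders to a cap 29 mm in diameter; for grasping it behaves as a plain 48 mm cylinder up to 94 mm. About 0.1 kg. At the start on the oblong tray. Stands upright. Origin at the centre of its underside, z up along the bottle.
- small_bottle: Small white bottle, 68 mm high: round body 34 mm in diameter up to about 42 mm, then shoulders to a cap 22 mm in diameter; for grasping it behaves as a plain 34 mm cylinder up to 64 mm. About 0.04 kg. At the start on the square tray. Stands upright. Origin at the centre of its underside, z up along the bottle.
- square_tray: Square steel drip tray, 104 x 104 mm: the place of the large bottle. The floor on which a bottle stands is 4 mm above the table, the rim is 9 mm above the table and 3 mm thick. Fixed to the table. Origin at the centre of its underside, z up (z = 0 is the table).
- round_tray: Round steel drip tray, 110 mm in diameter: the place of the medium bottle. The floor on which a bottle stands is 4 mm above the table, the rim is 9 mm above the table and 3 mm thick. Fixed to the table. Origin at the centre of its underside, z up (z = 0 is the table).
- oblong_tray: Oblong steel drip tray, 130 mm along its x by 76 mm along its y: the place of the small bottle. The floor on which a bottle stands is 4 mm above the table, the rim is 9 mm above the table and 3 mm thick. Fixed to the table. Origin at the centre of its underside, z up (z = 0 is the table).
- mat: Bare square black rubber mat, 110 x 110 mm, 3 mm thick, fixed to the table, empty at the start: a spot to park a bottle. Origin at the centre of its underside, z up.
- cold_block: Pale grey metal block with tube holes, 60 mm (x) by 96 mm (y), 34 mm high, loose on the table; a bystander to be left alone. Origin at the centre of its underside.
- timer: White bench timer, 62 mm (x) by 66 mm (y), 19 mm high, loose on the table; a bystander to be left alone. Origin at the centre of its underside.
- rod_comb: White plastic comb of short rods, 47 mm (x) by 92 mm (y), 9 mm high, loose on the table; a bystander to be left alone. Origin at the centre of its underside.

How it is judged:
At the end, for the whole second after the job is handed in: Large bottle on the square tray, medium bottle on the round tray, small bottle on the oblong tray: each within 15 mm of its tray's centre, standing on the tray's floor, upright within 0.08 rad, at rest and released; cold block, timer and rod comb within 25 mm of where they were (horizontal distance between large_bottle and square_tray below 0.015 m and z of large_bottle in the frame of square_tray between 0 and 0.008 m and angle between each of large_bottle, medium_bottle, small_bottle's own z axis and vertical below 0.08 rad and linear speed of each of large_bottle, medium_bottle, small_bottle below 0.02 m/s and contact force between each of large_bottle, medium_bottle, small_bottle and the fingers below 0.05 N and horizontal distance between medium_bottle and round_tray below 0.015 m and z of medium_bottle in the frame of round_tray between 0 and 0.008 m and horizontal distance between small_bottle and oblong_tray below 0.015 m and z of small_bottle in the frame of oblong_tray between 0 and 0.008 m and distance of each of cold_block, timer, rod_comb from where it was at the start of the episode below 0.025 m); the robot touches nothing.
It fails at once if a bottle is tipped over (angle between any of large_bottle, medium_bottle, small_bottle's own z axis and vertical above 0.8 rad).
It fails at once if a bottle is dropped (falls free of the fingers faster than 0.7 m/s) ((linear speed of large_bottle above 0.7 m/s and contact force between large_bottle and the fingers below 0.02 N) or (linear speed of medium_bottle above 0.7 m/s and contact force between medium_bottle and the fingers below 0.02 N) or (linear speed of small_bottle above 0.7 m/s and contact force between small_bottle and the fingers below 0.02 N)).
It fails at once if two bottles are on one tray ((horizontal distance between each of large_bottle, medium_bottle and square_tray below 0.05 m and z of each of large_bottle, medium_bottle in the frame of square_tray below 0.01 m) or (horizontal distance between each of large_bottle, small_bottle and square_tray below 0.05 m and z of each of large_bottle, small_bottle in the frame of square_tray below 0.01 m) or (horizontal distance between each of medium_bottle, small_bottle and square_tray below 0.05 m and z of each of medium_bottle, small_bottle in the frame of square_tray below 0.01 m) or (horizontal distance between each of large_bottle, medium_bottle and round_tray below 0.05 m and z of each of large_bottle, medium_bottle in the frame of round_tray below 0.01 m) or (horizontal distance between each of large_bottle, small_bottle and round_tray below 0.05 m and z of each of large_bottle, small_bottle in the frame of round_tray below 0.01 m) or (horizontal distance between each of medium_bottle, small_bottle and round_tray below 0.05 m and z of each of medium_bottle, small_bottle in the frame of round_tray below 0.01 m) or (horizontal distance between each of large_bottle, medium_bottle and oblong_tray below 0.05 m and z of each of large_bottle, medium_bottle in the frame of oblong_tray below 0.01 m) or (horizontal distance between each of large_bottle, small_bottle and oblong_tray below 0.05 m and z of each of large_bottle, small_bottle in the frame of oblong_tray below 0.01 m) or (horizontal distance between each of medium_bottle, small_bottle and oblong_tray below 0.05 m and z of each of medium_bottle, small_bottle in the frame of oblong_tray below 0.01 m)).
It fails at once if the cold block, the timer or the rod comb is shifted by more than 25 mm (distance of any of cold_block, timer, rod_comb from where it was at the start of the episode above 0.025 m).
It also fails if it takes over 125 s, if anything falls off the work surface, if the arm or the gripper's body presses on something with over 40 N, if the wrist force passes 120 N, or if a joint passes its speed limit or range.

## Working session

There is one attempt and no reset: what is moved stays moved. The work goes in short steps, Python scripts to look and compute and a shell command to move; the robot and the scene stay as the last step left them, time stands still between calls to the robot, and variables do not carry over. Pictures are saved under pics/ and viewed, about 12 in all and at most 16, crops included, and the job is handed in when it is done.

```bash
mkdir -p pics; python3 - <<'E'
from rig import env, optics
import cv2,numpy as np
print(env.observe(), env.pinch_z)
for n in("scene","top"):
    p,d=optics.snapshot(n); cv2.imwrite(f"pics/{n}0.png",p); np.save(f"{n}0.npy",d)
    print(n,optics.camera_params(n))
E
```

```text
{'clock': 0.0, 'q': array([-1.28297810e+00,  2.76607760e-01,  1.50613015e+00, -1.86398938e-06,
        1.36070055e+00, -1.21006631e-01]), 'joint_vel': array([ 0.00195054,  0.00068086, -0.00145675, -0.00093682,  0.00015466,
        0.00127044]), 'joint_torque': array([-1.08752061e-03, -4.16767645e+01, -2.45801532e+01, -5.85207249e-05,
        1.11244130e-02,  3.23514587e-05]), 'tool_pos': array([ 0.22842095, -0.52710902,  0.23043362]), 'tcp_rot': array([ 0.59058726,  0.38851492,  0.59158467, -0.38767309]), 'wrist_force': array([-0.36654184, -0.13671593, -0.38711866]), 'ft_torque': array([-0.04405706,  0.02043419,  0.00688964]), 'opening': 1.001282962152295} 0.0187
scene {'fx': 464.75156884962246, 'fy': 464.75156884962246, 'cx': 326.3060742437602, 'cy': 242.83894895340174, 'R': array([[-0.66165354, -0.74968459, -0.0136968 ],
       [-0.32606115,  0.30412713, -0.89509263],
       [ 0.67520272, -0.58777522, -0.44566981]]), 't': array([0.38125316, 0.21767653, 0.58280993])}
top {'fx': 577.740433009234, 'fy': 577.740433009234, 'cx': 324.0764466329517, 'cy': 241.05009942443172, 'R': array([[ 0.00418098, -0.99984961,  0.01683099],
       [-0.98691717, -0.0068385 , -0.161083  ],
       [ 0.16117388, -0.01593731, -0.98679734]]), 't': array([0.00213037, 0.52557038, 1.21822164])}
```

View pics/top0.png

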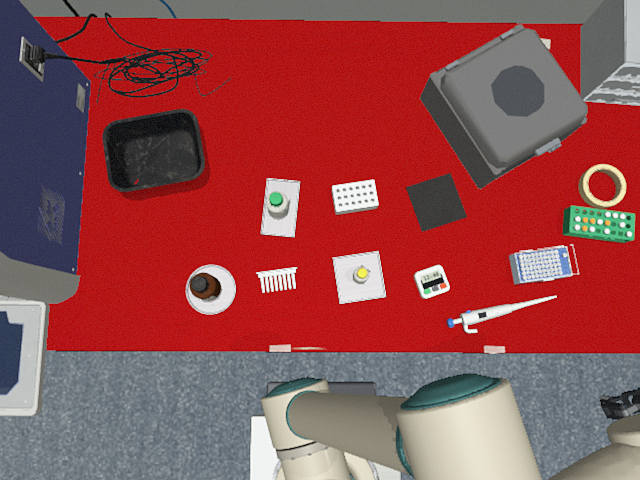

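View pics/scene0.png

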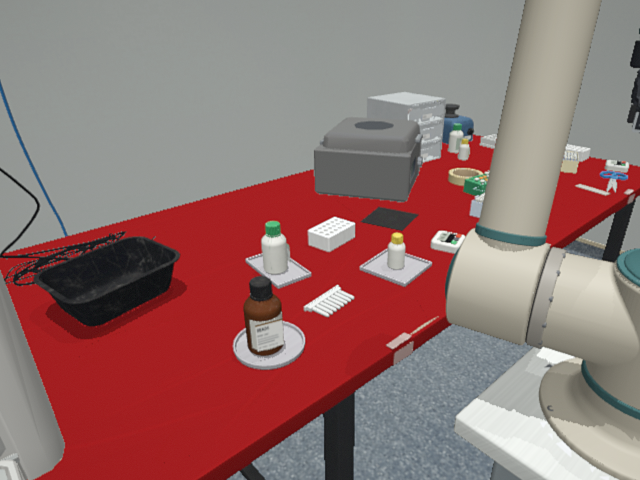

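The top picture shows everything: large bottle (205,285) on the round tray (211,289), medium bottle (277,203) on the oblong tray (281,207), small bottle (361,273) on the square tray (359,277). The mat is at (436,202), comb (278,279), cold block (355,196), timer (432,282). The scene view agrees.

```bash
cat > h.py <<'E'
from rig import env, optics
import cv2,numpy as np
def cloud(d,c):
    v,u=np.indices(d.shape); P=np.stack([(u-c['cx'])/c['fx']*d,(v-c['cy'])/c['fy']*d,d],-1)
    W=(P-c['t'])@c['R']; W[d==0]=np.nan; return W
def K(c): return np.array([[c['fx'],0,c['cx']],[0,c['fy'],c['cy']],[0,0,1]])
X0,X1,Y0,Y1=.15,.75,-.35,.45
def rect(p,c,z): # 1 mm/px: col=(Y1-y)*1000,row=(X1-x)*1000
    H=K(c)@np.c_[c['R'][:,0],c['R'][:,1],c['R'][:,2]*z+c['t']]
    A=np.array([[0,-.001,X1],[-.001,0,Y1],[0,0,1]])
    return cv2.warpPerspective(p,H@A,(800,600),flags=cv2.INTER_LINEAR|cv2.WARP_INVERSE_MAP)
def bottles(d,c,zmin=.045):
    W=cloud(d,c); z=np.nan_to_num(W[...,2])
    m=((z>zmin)&(z<.13)&(W[...,0]>X0)&(W[...,0]<X1)&(W[...,1]>Y0)&(W[...,1]<Y1)).astype(np.uint8)
    n,l=cv2.connectedComponents(m)
    for i in range(1,n):
        Q=W[l==i]
        if len(Q)<30: continue
        top=np.median(np.sort(Q[:,2])[-60:]) if len(Q)>60 else Q[:,2].max()
        C=Q[Q[:,2]>top-.006]; r=(C.max(0)-C.min(0))[:2]
        print('tall',len(Q),'top',top.round(4),'mean',C.mean(0).round(4),'mid',((C.max(0)+C.min(0))/2).round(4),'ext',r.round(3))
E
python3 - <<'E'
from h import *
p=cv2.imread('pics/top0.png'); d=np.load('top0.npy'); c=optics.camera_params('top')
W=cloud(d,c)
print('table z',np.nanmedian(W[230:245,220:330,2]))
bottles(d,c)
for z in(.003,.009,.019,.034):
    r=rect(p,c,z); h=cv2.cvtColor(r,cv2.COLOR_BGR2HSV)
    red=((h[...,1]>180)&((h[...,0]<8)|(h[...,0]>172))&(h[...,2]>100))
    m=cv2.morphologyEx((~red).astype(np.uint8),cv2.MORPH_OPEN,np.ones((3,3)))
    cs,_=cv2.findContours(m,cv2.RETR_EXTERNAL,cv2.CHAIN_APPROX_NONE)
    for k in cs:
        a=cv2.contourArea(k)
        if 1500<a<16000:
            (u,v),s,t=cv2.minAreaRect(k); print(z,'xy',round(X1-v/1000,4),round(Y1-u/1000,4),'size',np.round(s),'ang',round(t,1),'area',a)
    if z==.009: cv2.imwrite('pics/rect9.png',r)
E
```

```text
table z 0.0016472424887646604
tall 836 top 0.1273 mean [ 0.6975 -0.3195  0.1259] mid [ 0.7013 -0.3182  0.1256] ext [0.097 0.061]
tall 532 top 0.0727 mean [0.6646 0.3356 0.0696] mid [0.6873 0.3583 0.0715] ext [0.125 0.183]
tall 424 top 0.1045 mean [0.6058 0.1078 0.1028] mid [0.606  0.1075 0.1039] ext [0.028 0.025]
tall 191 top 0.0729 mean [ 0.4531 -0.0757  0.0723] mid [ 0.4529 -0.0759  0.0733] ext [0.021 0.019]
tall 634 top 0.1201 mean [0.4238 0.2582 0.1183] mid [0.4237 0.258  0.1188] ext [0.029 0.03 ]
0.003 xy 0.3531 -0.3096 size [52. 86.] ang 82.9 area 2391.0
0.003 xy 0.4444 0.1074 size [51. 94.] ang 81.7 area 3803.5
0.003 xy 0.423 0.256 size [112. 112.] ang 90.0 area 9931.0
0.003 xy 0.4428 -0.2354 size [66. 72.] ang 70.6 area 4462.5
0.003 xy 0.4519 -0.0735 size [108. 109.] ang 81.2 area 11377.0
0.003 xy 0.6358 -0.065 size [ 72. 104.] ang 81.0 area 7180.5
0.003 xy 0.6098 0.1046 size [ 81. 135.] ang 5.1 area 10470.0
0.003 xy 0.625 -0.251 size [111. 111.] ang 71.3 area 11928.0
0.003 xy 0.7035 -0.3215 size [93. 55.] ang 90.0 area 2666.0
0.003 xy 0.697 0.365 size [106. 170.] ang 90.0 ar
[... 1072 characters left out ...]
109. 110.] ang 71.3 area 11632.0
0.019 xy 0.701 -0.317 size [98. 64.] ang 90.0 area 3360.0
0.019 xy 0.6945 0.3635 size [111. 173.] ang 90.0 area 15983.0
0.034 xy 0.3531 -0.3062 size [51. 93.] ang 82.5 area 2507.5
0.034 xy 0.4414 0.1058 size [50. 92.] ang 82.4 area 3610.5
0.034 xy 0.421 0.2505 size [110. 109.] ang 90.0 area 9449.0
0.034 xy 0.4398 -0.2291 size [65. 71.] ang 70.5 area 4248.5
0.034 xy 0.4488 -0.0711 size [106. 106.] ang 81.3 area 10829.5
0.034 xy 0.6281 -0.0627 size [ 70. 102.] ang 80.5 area 6856.0
0.034 xy 0.603 0.1027 size [ 79. 132.] ang 5.2 area 9992.0
0.034 xy 0.6175 -0.2444 size [109. 108.] ang 71.3 area 11369.0
0.034 xy 0.6985 -0.3135 size [103.  71.] ang 90.0 area 4057.0
```

View pics/rect9.png

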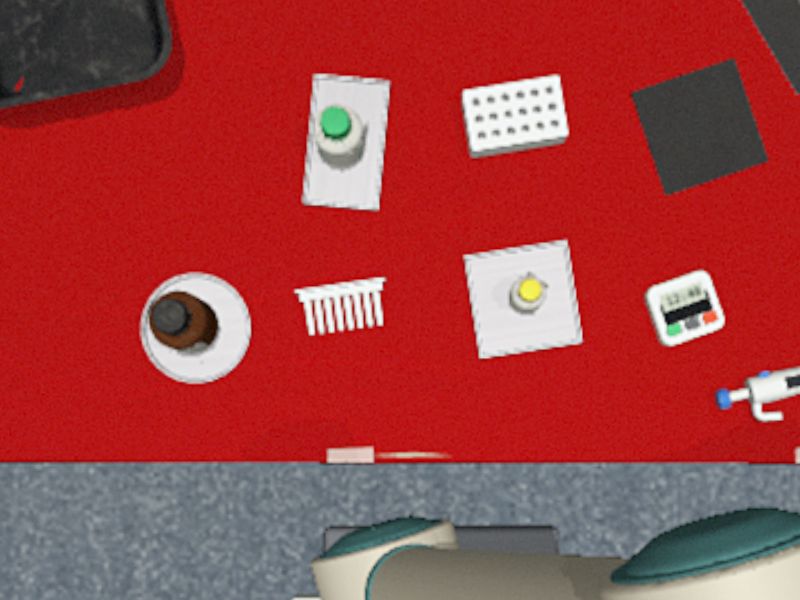

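Measured sizes match the spec: square 108 against 104, oblong 80x134 against 76x130, and caps 119, 104 and 73 mm against 119, 102 and 72. Next, the tool axes.

```bash
cat >> h.py <<'E'
from scipy.spatial.transform import Rotation as Ro
def st():
    s=env.observe(); q=s['tcp_rot']; return s,Ro.from_quat([q[1],q[2],q[3],q[0]]).as_matrix()
def togo(*w):
    s,R=st(); print('t',round(s['clock'],2),'tcp',s['tool_pos'].round(4),'q',s['q'].round(2),'F',s['wrist_force'].round(1),'op',round(s['opening'],3))
    print('tool xyz mm to go',((np.array(w)-s['tool_pos'])@R*1000).round(1))
E
python3 -c "
from h import *
s,R=st();print(R.round(3));togo(.453,-.076,.231)"
```

```text
[[-0.     0.918  0.397]
 [ 0.002  0.397 -0.918]
 [-1.     0.    -0.002]]
t 0.1 tcp [ 0.2284 -0.5272  0.2305] q [-1.28  0.28  1.51  0.    1.36 -0.12] F [-0.5 -0.  -0.3] op 1.0
tool xyz mm to go [ 1.000e-01  3.854e+02 -3.247e+02]
```

```bash
python3 -m pendant '[{"roll":5.85},{"roll":5.85},{"roll":5.85},{"roll":5.85}]' 85
python3 -m pendant '[{"y":17,"z":-34},{"y":17,"z":-34},{"y":17,"z":-34},{"y":17,"z":-34},{"y":17,"z":-34}]'
python3 -m pendant '[{"y":17,"z":-34},{"y":17,"z":-34},{"y":17,"z":-34},{"y":17,"z":-34},{}]'
python3 -m pendant '[{"y":17,"z":-34},{"y":17,"z":-34},{"y":17,"z":-34},{},{}]'
python3 -c "
from h import *
s,R=st();print(R.round(3));togo(.453,-.076,.231)"
```

```text
[[-0.     0.918  0.397]
 [ 0.002  0.397 -0.918]
 [-1.     0.    -0.002]]
t 0.1 tcp [ 0.2284 -0.5272  0.2305] q [-1.28  0.28  1.51  0.    1.36 -0.12] F [-0.5 -0.  -0.3] op 1.0
tool xyz mm to go [ 1.000e-01  3.854e+02 -3.247e+02]validation failed for argument at $[0]...
validation failed for argument at $[0]...
validation failed for argument at $[0]...
validation failed for argument at $[0]...
```

Rows need all four keys, it seems.

```bash
python3 -m pendant '[{"x":0,"y":0,"z":0,"roll":5.85},{"x":0,"y":0,"z":0,"roll":5.85},{"x":0,"y":0,"z":0,"roll":5.85},{"x":0,"y":0,"z":0,"roll":5.85}]' 85 && 
python3 -m pendant '[{"x":0,"y":17,"z":-34,"roll":0},{"x":0,"y":17,"z":-34,"roll":0},{"x":0,"y":17,"z":-34,"roll":0},{"x":0,"y":17,"z":-34,"roll":0},{"x":0,"y":17,"z":-34,"roll":0}]'
python3 -c "
from h import *
s,R=st();print(R.round(3));togo(.453,-.076,.231)"
```

```text
clock: 0.43
tool_pos: [0.2285, -0.5273, 0.2308]
tcp_rot: [0.498, 0.501, 0.499, -0.501]
wrist_force: [0.2, 0.3, -0.5]
opening: 0.998
clock: 0.85
tool_pos: [0.3137, -0.3558, 0.2308]
tcp_rot: [0.5, 0.5, 0.5, -0.5]
wrist_force: [0.5, -0.1, -0.1]
opening: 0.996
[[-0.     1.    -0.001]
 [ 0.001 -0.001 -1.   ]
 [-1.    -0.    -0.001]]
t 0.85 tcp [ 0.3137 -0.3558  0.2308] q [-1.    0.12  1.71  0.    1.31  0.58] F [ 0.5 -0.1 -0.1] op 0.996
tool xyz mm to go [   0.   139.1 -279.9]
```

```bash
python3 -m pendant '[{"x":0,"y":17.4,"z":-35,"roll":0},{"x":0,"y":17.4,"z":-35,"roll":0},{"x":0,"y":17.4,"z":-35,"roll":0},{"x":0,"y":17.4,"z":-35,"roll":0},{"x":0,"y":17.4,"z":-35,"roll":0}]' && 
python3 -m pendant '[{"x":0,"y":17.4,"z":-35,"roll":0},{"x":0,"y":17.4,"z":-35,"roll":0},{"x":0,"y":17.4,"z":-35,"roll":0},{"x":0,"y":0,"z":0,"roll":0}]' &&
python3 -m pendant '[{"x":30,"y":0,"z":0,"roll":0},{"x":30,"y":0,"z":0,"roll":0},{"x":30,"y":0,"z":0,"roll":0},{"x":20,"y":0,"z":0,"roll":0},{"x":0,"y":0,"z":0,"roll":0}]' 
python3 -c "
from h import *
togo(.453,-.076,.022)
a,_=optics.snapshot('top');b,_=optics.snapshot('scene')
cv2.imwrite('pics/s1.png',np.hstack([a[170:370,220:520].repeat(2,0).repeat(2,1)[:, :400], b[130:330,300:500].repeat(2,0).repeat(2,1)]))"
```

```text
clock: 1.27
tool_pos: [0.4006, -0.1807, 0.2311]
tcp_rot: [0.5, 0.5, 0.5, -0.5]
wrist_force: [0.9, -0.5, 0.3]
opening: 0.992
clock: 1.6
tool_pos: [0.4547, -0.0714, 0.2311]
tcp_rot: [0.501, 0.5, 0.502, -0.497]
wrist_force: [-0.0, -0.6, -0.1]
opening: 0.993
clock: 2.02
tool_pos: [0.4488, -0.0766, 0.1173]
tcp_rot: [0.497, 0.498, 0.503, -0.502]
wrist_force: [-1.3, 0.4, 0.7]
opening: 0.998
t 2.02 tcp [ 0.4488 -0.0766  0.1173] q [-0.32  0.2   1.92 -0.    1.03  1.25] F [-1.3  0.4  0.7] op 0.998
tool xyz mm to go [95.2  5.1 -0.4]
```

View pics/s1.png

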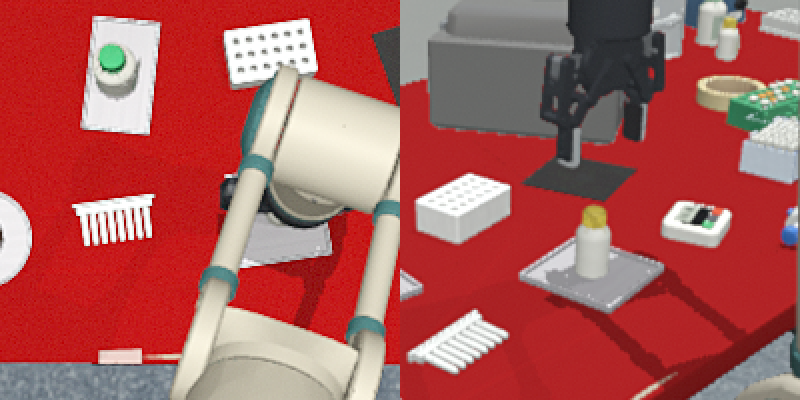

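The fingers straddle the bottle in the scene crop (tips at about (568,160) and (632,135), cap below at (594,217)). I'll let it settle, then descend.

```bash
python3 -m pendant '[{"x":25,"y":0,"z":0,"roll":0},{"x":0,"y":0,"z":0,"roll":0},{"x":0,"y":0,"z":0,"roll":0}]'; python3 -c "
from h import *
togo(.453,-.076,.022)"
```

```text
clock: 2.37
tool_pos: [0.4527, -0.0778, 0.0971]
tcp_rot: [0.5, 0.5, 0.5, -0.5]
wrist_force: [-0.0, -0.5, 0.5]
opening: 0.999
t 2.37 tcp [ 0.4527 -0.0778  0.0971] q [-0.32  0.23  1.95 -0.    0.97  1.25] F [-0.  -0.5  0.5] op 0.999
tool xyz mm to go [75.1  0.3 -1.8]
```

```bash
python3 -m pendant '[{"x":20,"y":0,"z":-1.5,"roll":0},{"x":20,"y":0,"z":0,"roll":0},{"x":20,"y":0,"z":0,"roll":0},{"x":15,"y":0,"z":0,"roll":0},{"x":0,"y":0,"z":0,"roll":0}]' && python3 -m pendant '[{"x":0,"y":0,"z":0,"roll":0},{"x":0,"y":0,"z":0,"roll":0},{"x":0,"y":0,"z":0,"roll":0},{"x":0,"y":0,"z":0,"roll":0},{"x":0,"y":0,"z":0,"roll":0}]' 25 30 &&  python3 -m pendant '[{"x":0,"y":0,"z":0,"roll":0},{"x":0,"y":0,"z":0,"roll":0},{"x":0,"y":0,"z":0,"roll":0},{"x":0,"y":0,"z":0,"roll":0},{"x":0,"y":0,"z":0,"roll":0}]'; python3 -c "
from h import *
togo(.453,-.076,.022)"
```

```text
clock: 2.78
tool_pos: [0.452, -0.076, 0.0207]
tcp_rot: [0.499, 0.5, 0.501, -0.5]
wrist_force: [-0.4, -0.3, 0.4]
opening: 0.996
clock: 3.2
tool_pos: [0.4535, -0.0764, 0.0226]
tcp_rot: [0.501, 0.5, 0.499, -0.5]
wrist_force: [0.2, -0.0, 4.6]
opening: 0.389
clock: 3.62
tool_pos: [0.4535, -0.0763, 0.0226]
tcp_rot: [0.501, 0.5, 0.499, -0.5]
wrist_force: [-0.5, 0.5, 5.4]
opening: 0.387
t 3.62 tcp [ 0.4535 -0.0763  0.0226] q [-0.32  0.33  2.04 -0.    0.76  1.25] F [-0.5  0.5  5.4] op 0.387
tool xyz mm to go [ 0.6 -0.5 -0.3]
```

```bash
python3 -m pendant '[{"x":-10,"y":0,"z":0,"roll":0},{"x":-20,"y":0,"z":0,"roll":0},{"x":-20,"y":0,"z":0,"roll":0},{"x":-10,"y":0,"z":0,"roll":0},{"x":0,"y":0,"z":0,"roll":0}]' && python3 -m pendant '[{"x":0,"y":10,"z":-12,"roll":0},{"x":0,"y":19,"z":-24,"roll":0},{"x":0,"y":19,"z":-24,"roll":0},{"x":0,"y":19,"z":-24,"roll":0},{"x":0,"y":9.5,"z":-12,"roll":0}]' && python3 -m pendant '[{"x":0,"y":0,"z":0,"roll":0},{"x":0,"y":0,"z":0,"roll":0},{"x":0,"y":0,"z":0,"roll":0}]';  python3 -c "
from h import *
togo(.53,.02,.0186)"
```

```text
clock: 4.03
tool_pos: [0.4546, -0.0767, 0.0839]
tcp_rot: [0.502, 0.501, 0.498, -0.499]
wrist_force: [-0.3, 1.1, 0.2]
opening: 0.39
clock: 4.45
tool_pos: [0.531, 0.0222, 0.0809]
tcp_rot: [0.501, 0.5, 0.5, -0.499]
wrist_force: [0.7, 0.5, -0.0]
opening: 0.39
clock: 4.7
tool_pos: [0.5276, 0.0193, 0.0807]
tcp_rot: [-0.5, -0.499, -0.501, 0.501]
wrist_force: [0.4, -0.2, -0.1]
opening: 0.393
t 4.7 tcp [0.5276 0.0193 0.0807] q [-0.09  0.34  1.83 -0.    0.98  1.48] F [ 0.4 -0.2 -0.1] op 0.393
tool xyz mm to go [62.1  2.6 -0.7]
```

```bash
python3 -m pendant '[{"x":18,"y":0,"z":0,"roll":0},{"x":18,"y":0,"z":0,"roll":0},{"x":14,"y":0,"z":0,"roll":0},{"x":7,"y":0,"z":0,"roll":0},{"x":0,"y":0,"z":0,"roll":0}]' && python3 -m pendant '[{"x":2,"y":0,"z":0,"roll":0},{"x":1,"y":0,"z":0,"roll":0},{"x":1,"y":0,"z":0,"roll":0},{"x":0,"y":0,"z":0,"roll":0},{"x":0,"y":0,"z":0,"roll":0}]';  python3 -c "
from h import *
togo(.53,.02,.0186)"
```

```text
clock: 5.12
tool_pos: [0.5269, 0.0191, 0.0228]
tcp_rot: [-0.499, -0.499, -0.501, 0.501]
wrist_force: [-0.2, -0.5, -0.7]
opening: 0.394
clock: 5.53
tool_pos: [0.5294, 0.0199, 0.0208]
tcp_rot: [0.5, 0.5, 0.5, -0.5]
wrist_force: [-0.4, 0.2, -0.3]
opening: 0.389
t 5.53 tcp [0.5294 0.0199 0.0208] q [-0.09  0.41  1.89 -0.    0.83  1.48] F [-0.4  0.2 -0.3] op 0.389
tool xyz mm to go [ 2.2  0.6 -0.1]
```

```bash
python3 -m pendant '[{"x":1,"y":0,"z":0,"roll":0},{"x":1,"y":0,"z":0,"roll":0},{"x":0,"y":0,"z":0,"roll":0},{"x":0,"y":0,"z":0,"roll":0},{"x":0,"y":0,"z":0,"roll":0}]' && python3 -m pendant '[{"x":0.5,"y":0,"z":0,"roll":0},{"x":0.5,"y":0,"z":0,"roll":0},{"x":0,"y":0,"z":0,"roll":0},{"x":0,"y":0,"z":0,"roll":0}]'
```

```text
clock: 5.95
tool_pos: [0.5293, 0.02, 0.0186]
tcp_rot: [0.5, 0.5, 0.5, -0.5]
wrist_force: [-0.4, 0.9, 3.5]
opening: 0.385
clock: 6.28
tool_pos: [0.5293, 0.02, 0.0185]
tcp_rot: [0.5, 0.5, 0.5, -0.5]
wrist_force: [-1.9, 0.3, 11.4]
opening: 0.39
```

Contact with the table shows at the expected height, so I'll release.

```bash
python3 -m pendant '[{"x":-0.7,"y":0,"z":0,"roll":0},{"x":0,"y":0,"z":0,"roll":0},{"x":0,"y":0,"z":0,"roll":0}]' 40 && python3 -m pendant '[{"x":0,"y":0,"z":0,"roll":0},{"x":0,"y":0,"z":0,"roll":0},{"x":0,"y":0,"z":0,"roll":0},{"x":0,"y":0,"z":0,"roll":0}]' 85 && python3 -m pendant '[{"x":-20,"y":0,"z":0,"roll":0},{"x":-35,"y":0,"z":0,"roll":0},{"x":-40,"y":0,"z":0,"roll":0},{"x":-40,"y":0,"z":0,"roll":0},{"x":-35,"y":0,"z":0,"roll":0}]'  && python3 -m pendant '[{"x":-20,"y":-5,"z":-10,"roll":0},{"x":0,"y":-10,"z":-30,"roll":0},{"x":0,"y":-15,"z":-35,"roll":0},{"x":0,"y":-15,"z":-35,"roll":0},{"x":0,"y":-15,"z":-35,"roll":0}]' && python3 -m pendant '[{"x":0,"y":-15,"z":-35,"roll":0},{"x":0,"y":-15,"z":-35,"roll":0},{"x":0,"y":-16,"z":-23,"roll":0},{"x":0,"y":0,"z":0,"roll":0},{"x":0,"y":0,"z":0,"roll":0}]' ; python3 -c "
from h import *
a,d=optics.snapshot('top');bottles(d,optics.camera_params('top'))
b,_=optics.snapshot('scene')
cv2.imwrite('pics/s2.png',np.hstack([cv2.resize(a,(400,300)),cv2.resize(b,(400,300))]))
togo(.4237,.258,.056)"
```

```text
clock: 6.53
tool_pos: [0.5289, 0.0199, 0.0177]
tcp_rot: [0.5, 0.5, 0.5, -0.5]
wrist_force: [0.7, -0.2, -0.2]
opening: 0.469
clock: 6.87
tool_pos: [0.529, 0.02, 0.0178]
tcp_rot: [0.5, 0.5, 0.5, -0.5]
wrist_force: [0.4, -0.2, 0.1]
opening: 0.99
clock: 7.28
tool_pos: [0.5292, 0.02, 0.1904]
tcp_rot: [0.501, 0.5, 0.5, -0.5]
wrist_force: [0.8, 0.1, -0.3]
opening: 0.991
clock: 7.7
tool_pos: [0.4682, 0.166, 0.2082]
tcp_rot: [0.5, 0.5, 0.5, -0.5]
wrist_force: [0.3, 0.7, 0.6]
opening: 0.994
clock: 8.12
tool_pos: [0.422, 0.2588, 0.2079]
tcp_rot: [0.501, 0.499, 0.501, -0.499]
wrist_force: [-0.2, -0.8, 0.6]
opening: 0.997
tall 831 top 0.127 mean [ 0.7015 -0.3172  0.1256] mid [ 0.7012 -0.3175  0.1255] ext [0.095 0.065]
tall 528 top 0.0722 mean [0.6647 0.3339 0.0693] mid [0.6874 0.3584 0.0707] ext [0.125 0.183]
tall 425 top 0.1039 mean [0.6061 0.1075 0.1024] mid [0.606  0.1075 0.1026] ext [0.029 0.025]
tall 168 top 0.0688 mean [0.5285 0.0193 0.0679] mid [0.529  0.0196 0.0677] ext [0.02  0.019]
tall 338 top 0.1185 mean [0.4151 0.2575 0.1184] mid [0.4156 0.258  0.1181] ext [0.012 0.028]
t 8.22 tcp [0.4232 0.2575 0.2079] q [ 0.41  0.17  1.71 -0.    1.26  1.98] F [-0.1  0.1 -0.2] op 0.992
tool xyz mm to go [151.9   0.4  -0.7]
```

View pics/s2.png

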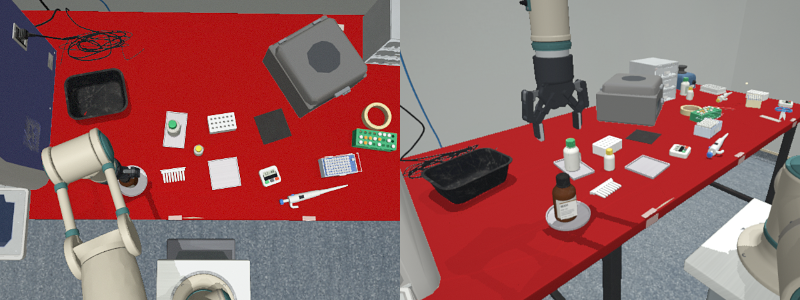

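The small bottle stands upright at the parking spot, measured (0.529, 0.0195) with its top at 69 mm, and the gripper is above the large bottle. Descending to grasp it.

```bash
python3 -m pendant '[{"x":30,"y":0,"z":0,"roll":0},{"x":35,"y":0,"z":0,"roll":0},{"x":20,"y":0,"z":0,"roll":0},{"x":0,"y":0,"z":0,"roll":0},{"x":0,"y":0,"z":0,"roll":0}]' && python3 -m pendant '[{"x":20,"y":0,"z":0,"roll":0},{"x":25,"y":0,"z":0,"roll":0},{"x":22,"y":0,"z":0,"roll":0},{"x":0,"y":0,"z":0,"roll":0},{"x":0,"y":0,"z":0,"roll":0}]' && python3 -m pendant '[{"x":0,"y":0,"z":0,"roll":0},{"x":0,"y":0,"z":0,"roll":0},{"x":0,"y":0,"z":0,"roll":0},{"x":0,"y":0,"z":0,"roll":0},{"x":0,"y":0,"z":0,"roll":0}]' 45 45;python3 -m pendant '[{"x":0,"y":0,"z":0,"roll":0},{"x":0,"y":0,"z":0,"roll":0},{"x":0,"y":0,"z":0,"roll":0},{"x":0,"y":0,"z":0,"roll":0}]'
```

```text
clock: 8.63
tool_pos: [0.4232, 0.2567, 0.1224]
tcp_rot: [-0.499, -0.5, -0.5, 0.501]
wrist_force: [0.4, 0.7, 0.4]
opening: 0.993
clock: 9.05
tool_pos: [0.424, 0.2578, 0.0569]
tcp_rot: [0.5, 0.5, 0.5, -0.5]
wrist_force: [0.1, -0.4, 0.4]
opening: 0.995
clock: 9.47
tool_pos: [0.4247, 0.2589, 0.0581]
tcp_rot: [0.501, 0.502, 0.5, -0.498]
wrist_force: [0.8, 0.5, 5.8]
opening: 0.648
clock: 9.8
tool_pos: [0.4247, 0.2589, 0.0581]
tcp_rot: [0.501, 0.502, 0.5, -0.498]
wrist_force: [-0.4, 0.4, 5.6]
opening: 0.645
```

```bash
python3 -m pendant '[{"x":-8,"y":0,"z":0,"roll":0},{"x":-18,"y":0,"z":0,"roll":0},{"x":-18,"y":0,"z":0,"roll":0},{"x":-8,"y":0,"z":0,"roll":0},{"x":0,"y":0,"z":0,"roll":0}]' && python3 -m pendant '[{"x":0,"y":1,"z":12,"roll":0},{"x":0,"y":2,"z":24,"roll":0},{"x":0,"y":2,"z":30,"roll":0},{"x":0,"y":2,"z":30,"roll":0},{"x":0,"y":2,"z":30,"roll":0}]' && python3 -m pendant '[{"x":0,"y":3,"z":30,"roll":0},{"x":0,"y":3,"z":30,"roll":0},{"x":0,"y":3,"z":30,"roll":0},{"x":0,"y":3,"z":30,"roll":0},{"x":0,"y":3,"z":30,"roll":0}]' && python3 -m pendant '[{"x":0,"y":2,"z":27,"roll":0},{"x":0,"y":2,"z":19,"roll":0},{"x":0,"y":0,"z":10,"roll":0},{"x":0,"y":0,"z":0,"roll":0},{"x":0,"y":0,"z":0,"roll":0}]' && python3 -m pendant '[{"x":0,"y":0,"z":0,"roll":0},{"x":0,"y":0,"z":0,"roll":0}]'; python3 -c "
from h import *
togo(.4514,-.073,.058)
a,d=optics.snapshot('top')
b,_=optics.snapshot('scene')
cv2.imwrite('pics/s3.png',np.hstack([cv2.resize(a[120:345,200:500],(400,300)),cv2.resize(b[150:375,200:500],(400,300))]))"
```

```text
clock: 10.22
tool_pos: [0.4245, 0.2586, 0.1104]
tcp_rot: [0.501, 0.502, 0.499, -0.498]
wrist_force: [-0.0, -0.3, -2.7]
opening: 0.647
clock: 10.63
tool_pos: [0.4306, 0.13, 0.1068]
tcp_rot: [0.5, 0.499, 0.501, -0.501]
wrist_force: [1.1, -0.4, -1.9]
opening: 0.647
clock: 11.05
tool_pos: [0.4455, -0.02, 0.1069]
tcp_rot: [0.499, 0.499, 0.501, -0.501]
wrist_force: [0.6, 0.6, -1.3]
opening: 0.643
clock: 11.47
tool_pos: [0.45, -0.0738, 0.1073]
tcp_rot: [0.499, 0.5, 0.501, -0.501]
wrist_force: [-1.1, 0.8, -1.9]
opening: 0.645
clock: 11.63
tool_pos: [0.4506, -0.0729, 0.1078]
tcp_rot: [0.5, 0.5, 0.501, -0.5]
wrist_force: [-0.2, 0.1, -3.1]
opening: 0.648
t 11.63 tcp [ 0.4506 -0.0729  0.1078] q [-0.31  0.21  1.94  0.    0.99  1.26] F [-0.2  0.1 -3.1] op 0.648
tool xyz mm to go [49.8  0.9  0.2]
```

View pics/s3.png

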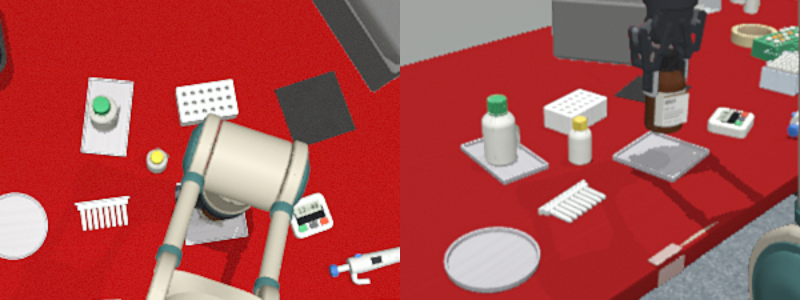

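The large bottle is held upright above the empty square tray (scene crop, bottle at (665,95), tray at (660,155)). Lowering it.

```bash
python3 -m pendant '[{"x":10,"y":0.5,"z":0,"roll":0},{"x":16,"y":0,"z":0,"roll":0},{"x":13,"y":0,"z":0,"roll":0},{"x":6,"y":0,"z":0,"roll":0},{"x":0,"y":0,"z":0,"roll":0}]' && python3 -m pendant '[{"x":1,"y":0,"z":0,"roll":0},{"x":1,"y":0,"z":0,"roll":0},{"x":0.7,"y":0,"z":0,"roll":0},{"x":0,"y":0,"z":0,"roll":0},{"x":0,"y":0,"z":0,"roll":0}]'
```

```text
clock: 12.15
tool_pos: [0.4505, -0.0732, 0.0619]
tcp_rot: [0.499, 0.499, 0.501, -0.5]
wrist_force: [0.3, -0.8, -2.0]
opening: 0.644
clock: 12.57
tool_pos: [0.4519, -0.0742, 0.0607]
tcp_rot: [0.5, 0.5, 0.5, -0.5]
wrist_force: [0.1, 0.8, -2.5]
opening: 0.646
```

```bash
python3 -m pendant '[{"x":1,"y":0,"z":0,"roll":0},{"x":1,"y":0,"z":0,"roll":0},{"x":0,"y":0,"z":0,"roll":0},{"x":0,"y":0,"z":0,"roll":0}]' && python3 -m pendant '[{"x":0.7,"y":0,"z":0,"roll":0},{"x":0,"y":0,"z":0,"roll":0},{"x":0,"y":0,"z":0,"roll":0}]'
```

```text
clock: 12.9
tool_pos: [0.4519, -0.0742, 0.0591]
tcp_rot: [0.5, 0.5, 0.5, -0.5]
wrist_force: [-2.0, 0.7, 6.2]
opening: 0.652
clock: 13.15
tool_pos: [0.4519, -0.0742, 0.059]
tcp_rot: [0.5, 0.5, 0.5, -0.5]
wrist_force: [-2.3, 0.9, 11.7]
opening: 0.646
```

```bash
python3 -m pendant '[{"x":-0.7,"y":0,"z":0,"roll":0},{"x":0,"y":0,"z":0,"roll":0},{"x":0,"y":0,"z":0,"roll":0}]' 62 && python3 -m pendant '[{"x":0,"y":0,"z":0,"roll":0},{"x":0,"y":0,"z":0,"roll":0},{"x":0,"y":0,"z":0,"roll":0},{"x":0,"y":0,"z":0,"roll":0}]' 85 && python3 -m pendant '[{"x":-15,"y":0,"z":0,"roll":0},{"x":-30,"y":0,"z":0,"roll":0},{"x":-35,"y":0,"z":0,"roll":0},{"x":-35,"y":0,"z":0,"roll":0},{"x":-25,"y":0,"z":0,"roll":0}]'  && python3 -m pendant '[{"x":-10,"y":10,"z":-12,"roll":0},{"x":0,"y":20,"z":-24,"roll":0},{"x":0,"y":24,"z":-28,"roll":0},{"x":0,"y":24,"z":-28,"roll":0},{"x":0,"y":24,"z":-28,"roll":0}]' && python3 -m pendant '[{"x":0,"y":24,"z":-28,"roll":0},{"x":0,"y":20,"z":-24,"roll":0},{"x":0,"y":8,"z":-10,"roll":0},{"x":0,"y":0,"z":0,"roll":0},{"x":0,"y":0,"z":0,"roll":0}]' ; python3 -c "
from h import *
a,d=optics.snapshot('top');bottles(d,optics.camera_params('top'))
b,_=optics.snapshot('scene')
cv2.imwrite('pics/s4.png',np.hstack([cv2.resize(a[120:345,200:500],(400,300)),cv2.resize(b[150:375,200:500],(400,300))]))
togo(.606,.1075,.042)"
```

```text
clock: 13.4
tool_pos: [0.4518, -0.0742, 0.0583]
tcp_rot: [0.5, 0.5, 0.5, -0.5]
wrist_force: [0.5, 0.2, 0.9]
opening: 0.731
clock: 13.73
tool_pos: [0.4515, -0.0741, 0.0581]
tcp_rot: [0.5, 0.5, 0.5, -0.5]
wrist_force: [-1.0, -0.1, 0.8]
opening: 0.995
clock: 14.15
tool_pos: [0.4524, -0.0743, 0.2011]
tcp_rot: [0.501, 0.5, 0.499, -0.499]
wrist_force: [0.9, -0.2, -0.3]
opening: 0.994
clock: 14.57
tool_pos: [0.5543, 0.0472, 0.2085]
tcp_rot: [0.5, 0.5, 0.5, -0.5]
wrist_force: [1.1, -0.5, 0.1]
opening: 0.993
clock: 14.98
tool_pos: [0.6049, 0.1079, 0.2075]
tcp_rot: [0.5, 0.499, 0.501, -0.5]
wrist_force: [-0.5, -0.3, 0.0]
opening: 0.99
tall 852 top 0.1277 mean [ 0.7005 -0.3182  0.1258] mid [ 0.7011 -0.3184  0.1258] ext [0.095 0.061]
tall 530 top 0.0725 mean [0.6641 0.336  0.0695] mid [0.6875 0.3579 0.0705] ext [0.125 0.184]
tall 383 top 0.1042 mean [0.606  0.1078 0.1027] mid [0.6058 0.1073 0.1031] ext [0.029 0.026]
tall 160 top 0.0694 mean [0.5284 0.0191 0.0689] mid [0.5289 0.0195 0.0691] ext [0.02  0.019]
tall 605 top 0.1217 mean [ 0.4507 -0.0743  0.1196] mid [ 0.4512 -0.0743  0.1214] ext [0.031 0.031]
t 15.08 tcp [0.6044 0.1069 0.2081] q [ 0.06  0.35  1.46 -0.    1.34  1.63] F [-0.4  0.  -0.4] op 0.999
tool xyz mm to go [166.1   1.9  -0.8]
```

View pics/s4.png

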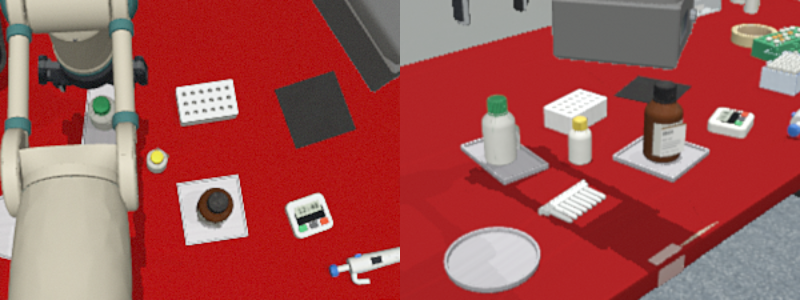

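The large bottle stands upright on the square tray, about 1 mm from its centre. Now the medium one.

```bash
python3 -m pendant '[{"x":30,"y":1,"z":0,"roll":0},{"x":35,"y":0,"z":0,"roll":0},{"x":25,"y":0,"z":0,"roll":0},{"x":0,"y":0,"z":0,"roll":0},{"x":0,"y":0,"z":0,"roll":0}]' && python3 -m pendant '[{"x":20,"y":0,"z":0,"roll":0},{"x":30,"y":0,"z":0,"roll":0},{"x":26,"y":0,"z":0,"roll":0},{"x":0,"y":0,"z":0,"roll":0},{"x":0,"y":0,"z":0,"roll":0}]' && python3 -m pendant '[{"x":0,"y":0,"z":0,"roll":0},{"x":0,"y":0,"z":0,"roll":0},{"x":0,"y":0,"z":0,"roll":0},{"x":0,"y":0,"z":0,"roll":0},{"x":0,"y":0,"z":0,"roll":0}]' 38 40;python3 -m pendant '[{"x":0,"y":0,"z":0,"roll":0},{"x":0,"y":0,"z":0,"roll":0},{"x":0,"y":0,"z":0,"roll":0},{"x":0,"y":0,"z":0,"roll":0}]'
```

```text
clock: 15.5
tool_pos: [0.605, 0.1067, 0.1177]
tcp_rot: [-0.499, -0.499, -0.5, 0.501]
wrist_force: [0.7, -0.2, 1.1]
opening: 0.996
clock: 15.92
tool_pos: [0.607, 0.1075, 0.0435]
tcp_rot: [0.5, 0.5, 0.5, -0.5]
wrist_force: [0.5, -0.7, 0.0]
opening: 0.996
clock: 16.33
tool_pos: [0.6081, 0.1082, 0.0446]
tcp_rot: [0.501, 0.501, 0.499, -0.499]
wrist_force: [-0.1, -0.2, 6.7]
opening: 0.552
clock: 16.67
tool_pos: [0.608, 0.1082, 0.0446]
tcp_rot: [0.501, 0.501, 0.499, -0.499]
wrist_force: [-0.8, -0.6, 6.9]
opening: 0.553
```

```bash
python3 -m pendant '[{"x":-8,"y":0,"z":0,"roll":0},{"x":-18,"y":0,"z":0,"roll":0},{"x":-18,"y":0,"z":0,"roll":0},{"x":-8,"y":0,"z":0,"roll":0},{"x":0,"y":0,"z":0,"roll":0}]' && python3 -m pendant '[{"x":0,"y":-10,"z":-8,"roll":0},{"x":0,"y":-18,"z":-14,"roll":0},{"x":0,"y":-23,"z":-18,"roll":0},{"x":0,"y":-23,"z":-18,"roll":0},{"x":0,"y":-23,"z":-18,"roll":0}]' && python3 -m pendant '[{"x":0,"y":-23,"z":-18,"roll":0},{"x":0,"y":-23,"z":-18,"roll":0},{"x":0,"y":-20,"z":-16,"roll":0},{"x":0,"y":-15,"z":-12,"roll":0},{"x":0,"y":-8,"z":-7,"roll":0}]' && python3 -m pendant '[{"x":0,"y":0,"z":0,"roll":0},{"x":0,"y":0,"z":0,"roll":0},{"x":0,"y":0,"z":0,"roll":0},{"x":0,"y":0,"z":0,"roll":0}]'; python3 -c "
from h import *
togo(.4225,.255,.0446)
b,_=optics.snapshot('scene'); a,_=optics.snapshot('top')
r=rect(a,optics.camera_params('top'),.009)
cv2.imwrite('pics/s5.png',np.hstack([cv2.resize(r[50:425,100:600],(400,300)),cv2.resize(b[150:375,200:500],(400,300))]))"
```

```text
clock: 17.08
tool_pos: [0.6082, 0.1081, 0.0969]
tcp_rot: [0.501, 0.501, 0.499, -0.499]
wrist_force: [0.7, -0.2, -0.9]
opening: 0.551
clock: 17.5
tool_pos: [0.5063, 0.1846, 0.0928]
tcp_rot: [-0.499, -0.499, -0.501, 0.501]
wrist_force: [0.0, 0.8, -1.0]
opening: 0.551
clock: 17.92
tool_pos: [0.416, 0.2556, 0.093]
tcp_rot: [0.5, 0.498, 0.501, -0.501]
wrist_force: [-0.3, 0.1, -1.0]
opening: 0.553
clock: 18.25
tool_pos: [0.4215, 0.2544, 0.0941]
tcp_rot: [0.5, 0.5, 0.5, -0.5]
wrist_force: [-0.3, -0.4, -1.4]
opening: 0.556
t 18.25 tcp [0.4215 0.2544 0.0941] q [ 0.4   0.27  1.89 -0.    0.98  1.97] F [-0.3 -0.4 -1.4] op 0.556
tool xyz mm to go [49.5  1.  -0.6]
```

View pics/s5.png

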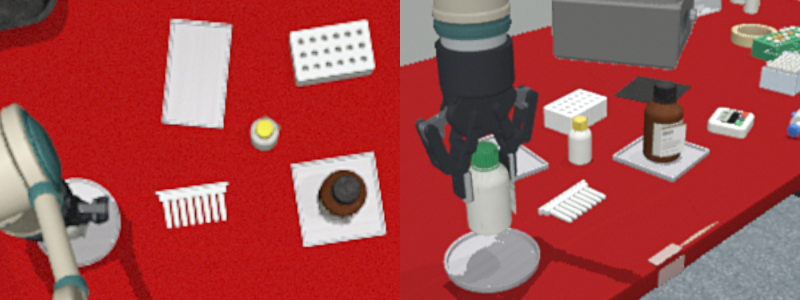

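The medium bottle is held upright above the empty round tray (scene crop (488,205) over (492,260)). Lowering it.

```bash
python3 -m pendant '[{"x":10,"y":1,"z":0,"roll":0},{"x":16,"y":0,"z":0,"roll":0},{"x":13,"y":0,"z":0,"roll":0},{"x":6,"y":0,"z":0,"roll":0},{"x":0,"y":0,"z":0,"roll":0}]' && python3 -m pendant '[{"x":1,"y":0,"z":0,"roll":0},{"x":1,"y":0,"z":0,"roll":0},{"x":0.7,"y":0,"z":0,"roll":0},{"x":0,"y":0,"z":0,"roll":0},{"x":0,"y":0,"z":0,"roll":0}]'
```

```text
clock: 18.77
tool_pos: [0.4204, 0.2541, 0.0474]
tcp_rot: [-0.499, -0.499, -0.5, 0.501]
wrist_force: [-0.7, 0.4, -1.7]
opening: 0.551
clock: 19.18
tool_pos: [0.4218, 0.255, 0.047]
tcp_rot: [0.5, 0.5, 0.5, -0.5]
wrist_force: [1.0, -1.2, -1.7]
opening: 0.554
```

```bash
python3 -m pendant '[{"x":1,"y":0,"z":0,"roll":0},{"x":0,"y":0,"z":0,"roll":0},{"x":0,"y":0,"z":0,"roll":0},{"x":0,"y":0,"z":0,"roll":0}]'
```

```text
clock: 19.52
tool_pos: [0.4215, 0.2549, 0.0456]
tcp_rot: [0.5, 0.5, 0.5, -0.5]
wrist_force: [0.9, -0.1, -0.8]
opening: 0.55
```

```bash
python3 -m pendant '[{"x":1,"y":0,"z":0,"roll":0},{"x":0,"y":0,"z":0,"roll":0},{"x":0,"y":0,"z":0,"roll":0},{"x":0,"y":0,"z":0,"roll":0}]'; python3 -m pendant '[{"x":0.5,"y":0,"z":0,"roll":0},{"x":0,"y":0,"z":0,"roll":0},{"x":0,"y":0,"z":0,"roll":0}]'
```

```text
clock: 19.85
tool_pos: [0.4214, 0.2549, 0.0445]
tcp_rot: [0.5, 0.5, 0.5, -0.5]
wrist_force: [0.3, -0.7, 0.6]
opening: 0.551
clock: 20.1
tool_pos: [0.4214, 0.2549, 0.044]
tcp_rot: [0.5, 0.5, 0.5, -0.5]
wrist_force: [0.2, 0.3, -1.0]
opening: 0.554
```

```bash
python3 -m pendant '[{"x":0.6,"y":0,"z":0,"roll":0},{"x":0,"y":0,"z":0,"roll":0},{"x":0,"y":0,"z":0,"roll":0},{"x":0,"y":0,"z":0,"roll":0}]'; python3 -m pendant '[{"x":0.6,"y":0,"z":0,"roll":0},{"x":0,"y":0,"z":0,"roll":0},{"x":0,"y":0,"z":0,"roll":0}]'
```

```text
clock: 20.43
tool_pos: [0.4216, 0.255, 0.0436]
tcp_rot: [0.5, 0.5, 0.5, -0.5]
wrist_force: [0.2, 0.2, 1.0]
opening: 0.554
clock: 20.68
tool_pos: [0.4216, 0.255, 0.0436]
tcp_rot: [0.5, 0.5, 0.5, -0.5]
wrist_force: [-1.8, 0.5, 6.0]
opening: 0.556
```

Contact. Release and go above the parked small bottle.

```bash
python3 -m pendant '[{"x":-0.4,"y":0,"z":0,"roll":0},{"x":0,"y":0,"z":0,"roll":0},{"x":0,"y":0,"z":0,"roll":0}]' 54 && python3 -m pendant '[{"x":0,"y":0,"z":0,"roll":0},{"x":0,"y":0,"z":0,"roll":0},{"x":0,"y":0,"z":0,"roll":0},{"x":0,"y":0,"z":0,"roll":0}]' 85 && python3 -m pendant '[{"x":-15,"y":0,"z":0,"roll":0},{"x":-30,"y":0,"z":0,"roll":0},{"x":-35,"y":0,"z":0,"roll":0},{"x":-35,"y":0,"z":0,"roll":0},{"x":-25,"y":0,"z":0,"roll":0}]'  && python3 -m pendant '[{"x":0,"y":5,"z":11,"roll":0},{"x":0,"y":10,"z":24,"roll":0},{"x":0,"y":14,"z":31,"roll":0},{"x":0,"y":14,"z":31,"roll":0},{"x":0,"y":14,"z":31,"roll":0}]' && python3 -m pendant '[{"x":0,"y":14,"z":31,"roll":0},{"x":0,"y":14,"z":31,"roll":0},{"x":0,"y":14,"z":28,"roll":0},{"x":0,"y":8,"z":17.5,"roll":0},{"x":0,"y":0,"z":0,"roll":0}]' ; python3 -m pendant '[{"x":30,"y":0,"z":0,"roll":0},{"x":35,"y":0,"z":0,"roll":0},{"x":15,"y":0,"z":0,"roll":0},{"x":0,"y":0,"z":0,"roll":0},{"x":0,"y":0,"z":0,"roll":0}]'; python3 -c "
from h import *
a,d=optics.snapshot('top');bottles(d,optics.camera_params('top'))
b,_=optics.snapshot('scene')
cv2.imwrite('pics/s6.png',np.hstack([cv2.resize(a[120:345,150:450],(400,300)),cv2.resize(b[150:375,200:500],(400,300))]))
togo(.529,.0195,.0186)"
```

```text
clock: 20.93
tool_pos: [0.4215, 0.2549, 0.0432]
tcp_rot: [0.5, 0.5, 0.5, -0.5]
wrist_force: [0.7, 0.7, -0.2]
opening: 0.629
clock: 21.27
tool_pos: [0.4215, 0.2549, 0.0432]
tcp_rot: [0.5, 0.5, 0.5, -0.5]
wrist_force: [-0.9, -0.3, 1.2]
opening: 0.998
clock: 21.68
tool_pos: [0.4222, 0.2553, 0.1862]
tcp_rot: [0.501, 0.501, 0.5, -0.499]
wrist_force: [0.9, 0.9, -0.2]
opening: 0.993
clock: 22.1
tool_pos: [0.4785, 0.1255, 0.1828]
tcp_rot: [0.5, 0.499, 0.5, -0.5]
wrist_force: [1.3, 0.5, -0.5]
opening: 0.995
clock: 22.52
tool_pos: [0.5302, 0.0155, 0.1824]
tcp_rot: [-0.5, -0.5, -0.498, 0.501]
wrist_force: [0.7, 0.1, 0.4]
opening: 0.996
clock: 22.93
tool_pos: [0.5275, 0.02, 0.1024]
tcp_rot: [0.499, 0.499, 0.501, -0.5]
wrist_force: [-0.8, -0.2, 0.0]
opening: 0.992
tall 833 top 0.1282 mean [ 0.7014 -0.3174  0.1264] mid [ 0.7011 -0.3184  0.126 ] ext [0.097 0.061]
tall 528 top 0.0726 mean [0.6622 0.3368 0.0698] mid [0.6875 0.3579 0.0722] ext [0.125 0.183]
tall 38 top 0.0602 mean [0.5184 0.0194 0.0577] mid [0.5181 0.0194 0.0572] ext [0.002 0.015]
tall 463 top 0.1214 mean [ 0.4509 -0.0747  0.1194] mid [ 0.4513 -0.075   0.1206] ext [0.031 0.029]
tall 454 top 0.1039 mean [0.4201 0.254  0.102 ] mid [0.4201 0.2543 0.1034] ext [0.027 0.027]
t 23.03 tcp [0.5294 0.0198 0.1044] q [-0.09  0.31  1.8   0.    1.03  1.48] F [ 0.5 -0.1  0.5] op 0.994
tool xyz mm to go [85.8 -0.6  0.3]
```

View pics/s6.png

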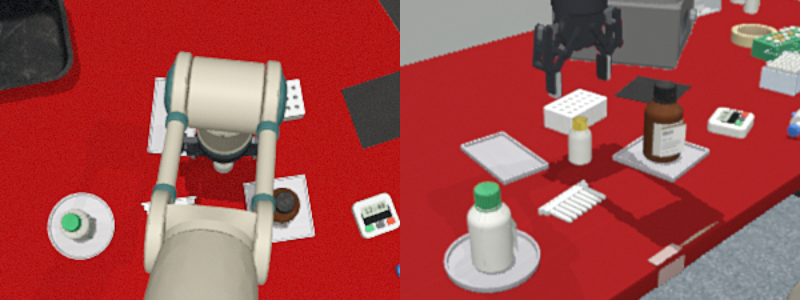

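The medium bottle is upright on the round tray, about 2.5 mm off centre, and the gripper straddles the small bottle. Grasping it.

```bash
python3 -m pendant '[{"x":15,"y":0,"z":0,"roll":0},{"x":25,"y":0,"z":0,"roll":0},{"x":25,"y":0,"z":0,"roll":0},{"x":15,"y":0,"z":0,"roll":0},{"x":4,"y":0,"z":0,"roll":0}]' && python3 -m pendant '[{"x":0,"y":0,"z":0,"roll":0},{"x":0,"y":0,"z":0,"roll":0}]' && python3 -m pendant '[{"x":0,"y":0,"z":0,"roll":0},{"x":0,"y":0,"z":0,"roll":0},{"x":0,"y":0,"z":0,"roll":0},{"x":0,"y":0,"z":0,"roll":0},{"x":0,"y":0,"z":0,"roll":0}]' 25 30;python3 -m pendant '[{"x":0,"y":0,"z":0,"roll":0},{"x":0,"y":0,"z":0,"roll":0},{"x":0,"y":0,"z":0,"roll":0},{"x":0,"y":0,"z":0,"roll":0}]'
```

```text
clock: 23.45
tool_pos: [0.528, 0.0197, 0.0185]
tcp_rot: [0.5, 0.499, 0.501, -0.5]
wrist_force: [0.3, 0.1, 1.0]
opening: 0.994
clock: 23.62
tool_pos: [0.5299, 0.0195, 0.0207]
tcp_rot: [0.501, 0.501, 0.499, -0.499]
wrist_force: [0.1, 0.4, -0.4]
opening: 0.997
clock: 24.03
tool_pos: [0.529, 0.0194, 0.02]
tcp_rot: [0.5, 0.5, 0.5, -0.5]
wrist_force: [-0.5, -0.3, 3.9]
opening: 0.391
clock: 24.37
tool_pos: [0.529, 0.0194, 0.02]
tcp_rot: [0.5, 0.5, 0.5, -0.5]
wrist_force: [-1.5, 0.4, 5.9]
opening: 0.394
```

```bash
python3 -m pendant '[{"x":-8,"y":0,"z":0,"roll":0},{"x":-16,"y":0,"z":0,"roll":0},{"x":-18,"y":0,"z":0,"roll":0},{"x":-8,"y":0,"z":0,"roll":0},{"x":0,"y":0,"z":0,"roll":0}]' && python3 -m pendant '[{"x":0,"y":10,"z":-11,"roll":0},{"x":0,"y":20,"z":-21,"roll":0},{"x":0,"y":20,"z":-21,"roll":0},{"x":0,"y":20,"z":-21,"roll":0},{"x":0,"y":10,"z":-11,"roll":0}]' && python3 -m pendant '[{"x":0,"y":0,"z":0,"roll":0},{"x":0,"y":0,"z":0,"roll":0},{"x":0,"y":0,"z":0,"roll":0},{"x":0,"y":0,"z":0,"roll":0}]';  python3 -c "
from h import *
togo(.6087,.1044,.024)"
```

```text
clock: 24.78
tool_pos: [0.5301, 0.0193, 0.0713]
tcp_rot: [0.501, 0.501, 0.499, -0.499]
wrist_force: [0.2, -0.3, -0.5]
opening: 0.389
clock: 25.2
tool_pos: [0.6111, 0.1075, 0.0681]
tcp_rot: [0.5, 0.5, 0.5, -0.499]
wrist_force: [0.8, 0.0, -0.5]
opening: 0.391
clock: 25.53
tool_pos: [0.6073, 0.1039, 0.0686]
tcp_rot: [-0.5, -0.499, -0.5, 0.501]
wrist_force: [-0.7, -1.0, -1.2]
opening: 0.391
t 25.53 tcp [0.6073 0.1039 0.0686] q [ 0.06  0.46  1.64 -0.    1.04  1.63] F [-0.7 -1.  -1.2] op 0.391
tool xyz mm to go [44.6  1.5 -0.5]
```

```bash
python3 -m pendant '[{"x":10,"y":0,"z":0,"roll":0},{"x":15,"y":0,"z":0,"roll":0},{"x":11,"y":0,"z":0,"roll":0},{"x":5,"y":0,"z":0,"roll":0},{"x":0,"y":0,"z":0,"roll":0}]' && python3 -m pendant '[{"x":1,"y":0,"z":0,"roll":0},{"x":0.7,"y":0,"z":0,"roll":0},{"x":0,"y":0,"z":0,"roll":0},{"x":0,"y":0,"z":0,"roll":0},{"x":0,"y":0,"z":0,"roll":0}]'
```

```text
clock: 25.95
tool_pos: [0.6069, 0.104, 0.0264]
tcp_rot: [-0.499, -0.499, -0.501, 0.501]
wrist_force: [-0.2, 0.2, -1.1]
opening: 0.387
clock: 26.37
tool_pos: [0.6088, 0.1045, 0.0271]
tcp_rot: [0.5, 0.5, 0.5, -0.5]
wrist_force: [0.6, 0.4, -0.0]
opening: 0.387
```

```bash
python3 -m pendant '[{"x":0.7,"y":0,"z":0,"roll":0},{"x":0,"y":0,"z":0,"roll":0},{"x":0,"y":0,"z":0,"roll":0},{"x":0,"y":0,"z":0,"roll":0}]'
```

```text
clock: 26.7
tool_pos: [0.6085, 0.1045, 0.0259]
tcp_rot: [0.5, 0.5, 0.5, -0.5]
wrist_force: [0.2, 0.4, 0.1]
opening: 0.39
```

```bash
python3 -m pendant '[{"x":1,"y":0,"z":0,"roll":0},{"x":0.5,"y":0,"z":0,"roll":0},{"x":0,"y":0,"z":0,"roll":0},{"x":0,"y":0,"z":0,"roll":0},{"x":0,"y":0,"z":0,"roll":0}]'; python3 -m pendant '[{"x":0.6,"y":0,"z":0,"roll":0},{"x":0,"y":0,"z":0,"roll":0},{"x":0,"y":0,"z":0,"roll":0}]'
```

```text
clock: 27.12
tool_pos: [0.6085, 0.1045, 0.0243]
tcp_rot: [0.5, 0.5, 0.5, -0.5]
wrist_force: [-0.0, 1.1, 0.4]
opening: 0.393
clock: 27.37
tool_pos: [0.6087, 0.1045, 0.0241]
tcp_rot: [0.5, 0.5, 0.5, -0.5]
wrist_force: [-0.3, 0.1, 2.0]
opening: 0.39
```

Contact has begun, so I'll release and retreat up and back, clear of the view.

```bash
python3 -m pendant '[{"x":0,"y":0,"z":0,"roll":0},{"x":0,"y":0,"z":0,"roll":0},{"x":0,"y":0,"z":0,"roll":0}]' 40 && python3 -m pendant '[{"x":0,"y":0,"z":0,"roll":0},{"x":0,"y":0,"z":0,"roll":0},{"x":0,"y":0,"z":0,"roll":0},{"x":0,"y":0,"z":0,"roll":0}]' 85 && python3 -m pendant '[{"x":-15,"y":0,"z":0,"roll":0},{"x":-35,"y":0,"z":0,"roll":0},{"x":-40,"y":0,"z":0,"roll":0},{"x":-40,"y":0,"z":0,"roll":0},{"x":-40,"y":0,"z":0,"roll":0}]' && python3 -m pendant '[{"x":-30,"y":0,"z":15,"roll":0},{"x":0,"y":0,"z":30,"roll":0},{"x":0,"y":0,"z":35,"roll":0},{"x":0,"y":0,"z":35,"roll":0},{"x":0,"y":0,"z":35,"roll":0}]' && python3 -m pendant '[{"x":0,"y":0,"z":30,"roll":0},{"x":0,"y":0,"z":15,"roll":0},{"x":0,"y":0,"z":0,"roll":0},{"x":0,"y":0,"z":0,"roll":0},{"x":0,"y":0,"z":0,"roll":0}]'; python3 -c "
from h import *
a,d=optics.snapshot('top');c=optics.camera_params('top');bottles(d,c)
b,_=optics.snapshot('scene')
togo(.6,.1,.2)
r=rect(a,c,.009)
cv2.imwrite('pics/s7.png',np.hstack([cv2.resize(r[50:425,100:600],(400,300)),cv2.resize(b[150:375,200:500],(400,300))]))"
```

```text
clock: 27.62
tool_pos: [0.6085, 0.1045, 0.0237]
tcp_rot: [0.5, 0.5, 0.5, -0.5]
wrist_force: [-0.3, 0.9, -0.6]
opening: 0.466
clock: 27.95
tool_pos: [0.6085, 0.1045, 0.0237]
tcp_rot: [0.5, 0.5, 0.5, -0.5]
wrist_force: [0.4, -0.2, -0.2]
opening: 0.992
clock: 28.37
tool_pos: [0.6081, 0.1044, 0.1954]
tcp_rot: [0.5, 0.5, 0.5, -0.5]
wrist_force: [1.0, 0.6, 0.6]
opening: 0.995
clock: 28.78
tool_pos: [0.6084, -0.0467, 0.2243]
tcp_rot: [0.501, 0.5, 0.5, -0.5]
wrist_force: [0.6, -0.8, -0.9]
opening: 0.996
clock: 29.2
tool_pos: [0.6085, -0.0891, 0.2237]
tcp_rot: [0.5, 0.5, 0.501, -0.5]
wrist_force: [-1.1, 0.4, -0.0]
opening: 0.997
tall 841 top 0.1275 mean [ 0.7014 -0.317   0.126 ] mid [ 0.7014 -0.3184  0.1257] ext [0.097 0.06 ]
tall 526 top 0.0722 mean [0.6643 0.3341 0.0693] mid [0.6874 0.3578 0.0708] ext [0.124 0.181]
tall 181 top 0.0733 mean [0.608  0.1034 0.0725] mid [0.6083 0.104  0.0733] ext [0.021 0.02 ]
tall 456 top 0.1031 mean [0.4201 0.2544 0.1015] mid [0.4201 0.2542 0.1031] ext [0.027 0.027]
t 29.3 tcp [ 0.6086 -0.0888  0.2238] q [-0.26  0.34  1.43  0.    1.37  1.31] F [-0.1 -0.7 -0.1] op 0.994
tool xyz mm to go [  23.9   -8.2 -188.8]
```

View pics/s7.png

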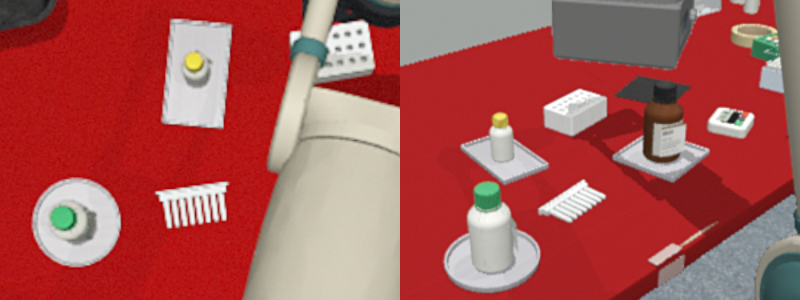

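All three bottles stand upright and centred, and the bystanders look unmoved. The robot is clear, so I'm handing in.

```bash
python3 -c "
from rig import env
print(env.hand_in())"
```

```text
the job is handed in; nothing more can be done
None
```

All three bottles are on their own trays, and I handed the job in at about 29 s on the clock; no verdict is reported. I parked the small bottle on a free spot of table at (0.53, 0.02). Then I moved the large bottle to the square tray, the medium to the round tray and the small to the oblong tray, lowering each until the wrist force showed contact before releasing.

| Bottle | Tray | Offset from tray centre | Top height, measured (expected) |
|---|---|---|---|
| Large | Square | about 2 mm | 121 mm (119 mm) |
| Medium | Round | about 2.5 mm | 103 mm (102 mm) |
| Small | Oblong | about 1 mm | 73 mm (72 mm) |

- **Upright:** in the last pictures all three stand upright, with the gripper clear of everything.
- **Large bottle:** the arm hid it from the top camera in the final look. Its figures are from the look before that, and the final scene picture shows it standing on its tray.
- **Cold block, timer and comb:** I checked these by eye only, and they look unmoved. In the last pictures, the timer shows only in the scene view.
- **Failed checks:** none, apart from my first move calls, which were refused for missing row keys and moved nothing.

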